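# Put the charged milling jar on the jar mill

## Task

Someone has put an empty milling jar on the jar mill. One of the three jars in the slanted rack still has its grinding balls in it - they all look the same, so heft them to find the heavy one - and it should lie on the mill's rollers instead, pushed along until it touches the orange end stop. Lay the empty jar in the wooden rest while you do this (jars roll, so never put one straight on the bench, and they chip, so set them down gently), finish with an empty jar lying down against the ledge in every bay of the rack, and leave the other things on the bench alone.

Things in the scene. Friction and masses are not known exactly. Their poses are not given: they have to be found in the camera images.
- jar_a: milling jar: white cylinder 130 mm long, 60 mm across, black bands 63 mm across (28-40 mm from the middle lidward, 40-52 mm baseward), grey lid 56 mm across; in the rack at the start, lid up the slope; of jar_a, jar_b, jar_c one is charged (0.63-0.90 kg), two empty (0.16-0.25 kg), told only by lifting. Origin: centre of mass, mid-length; x along the axis to the lid.
- jar_b: milling jar: white cylinder 130 mm long, 60 mm across, black bands 63 mm across (28-40 mm from the middle lidward, 40-52 mm baseward), grey lid 56 mm across; in the rack at the start, lid up the slope; of jar_a, jar_b, jar_c one is charged (0.63-0.90 kg), two empty (0.16-0.25 kg), told only by lifting. Origin: centre of mass, mid-length; x along the axis to the lid.
- jar_c: milling jar: white cylinder 130 mm long, 60 mm across, black bands 63 mm across (28-40 mm from the middle lidward, 40-52 mm baseward), grey lid 56 mm across; in the rack at the start, lid up the slope; of jar_a, jar_b, jar_c one is charged (0.63-0.90 kg), two empty (0.16-0.25 kg), told only by lifting. Origin: centre of mass, mid-length; x along the axis to the lid.
- jar_d: milling jar: white cylinder 130 mm long, 60 mm across, black bands 63 mm across (28-40 mm from the middle lidward, 40-52 mm baseward), grey lid 56 mm across; on the mill at the start, empty (0.16-0.25 kg). Origin: centre of mass, mid-length; x along the axis to the lid.
- bay_l (a point): rack bay at the rack's +y side: where the middle of a jar is when it lies on the bay's two steel rods, low end on the ledge. x points up the 30 degree slope, away from the robot, z square out of the deck. Bays 105 mm apart, nothing between them. Below this point along z: rod tops 27 mm, deck 43 mm. Ledge face 65 mm down the slope, ledge top 3 mm above this point along z.
- bay_m (a point): rack bay in the middle: where the middle of a jar is when it lies on the bay's two steel rods, low end on the ledge. x points up the 30 degree slope, away from the robot, z square out of the deck. Bays 105 mm apart, nothing between them. Below this point along z: rod tops 27 mm, deck 43 mm. Ledge face 65 mm down the slope, ledge top 3 mm above this point along z.
- bay_r (a point): rack bay at the rack's -y side: where the middle of a jar is when it lies on the bay's two steel rods, low end on the ledge. x points up the 30 degree slope, away from the robot, z square out of the deck. Bays 105 mm apart, nothing between them. Below this point along z: rod tops 27 mm, deck 43 mm. Ledge face 65 mm down the slope, ledge top 3 mm above this point along z.
- rack: slanted wooden rack, 330 mm wide, 190 mm deep, fixed; origin on the bench under its middle, x level, away from the robot (up the slope), y along the row of bays
- mill: jar mill, fixed, 165 mm wide: two level black rollers 36 mm across, axes 60 mm apart, tops 78 mm high, run along its x from 142 mm before to 93 mm beyond the origin; green motor box 150 mm high begins 105 mm beyond it, at the far end. A jar lies in the groove between the rollers, its axis along x, 99 mm above the bench. Origin on the bench under the groove
- stop_face (a point): centre of the face of the mill's orange end stop (30 mm disc on a rod from the motor box), level with a lying jar's axis; x along the rollers towards the motor box. Clamped 30 to 70 mm beyond the mill's origin, holds against 60 N. A jar touching it has its middle 65 mm before this point
- rest_seat (a point): wooden jar rest, fixed: board 170 x 100 mm with two dowels along x. The point is the middle of a jar lying in it, along x, 61 mm above the bench; dowel tops are 27 mm below it
- glaze_tub: white round tub with a screw lid, 84 mm across, 105 mm high; bystander, to be left alone; origin under its middle
- squeeze: clear squeeze bottle with a red cap, 54 mm across, 170 mm high; bystander, to be left alone; origin under its middle
- cup: blue ceramic mug, 76 mm across, 90 mm high; bystander, to be left alone; origin under its middle
- cone: terracotta cone standing on its base, 70 mm across, 122 mm high; bystander, to be left alone; origin under its middle
- tower: white open lattice tower of ceramic, 60 x 60 mm, 148 mm high; bystander, to be left alone; origin under its middle

How it is judged:
By the outcome, as a careful person would: the job done as asked, in the order asked, and still so for the second after the job is handed in, with the robot touching nothing.
It also fails if it takes over 72 s, if anything falls off the work surface, if the arm or the gripper's body presses on something with over 40 N, if the wrist force passes 120 N, or if a joint passes its speed limit or range.

## Robot

A 7-joint arm with a two-finger parallel gripper is mounted at the origin on the work surface. World frame = base frame: x ahead of the robot, y to its left, z up, the work surface at z = 0. Lengths are in m, angles in rad, forces in N, time in s.
With the tool pointing down it reaches from about 0.425 to 0.875 m from the base axis. Payload 4.7 kg.
Tool frame: the origin (TCP) lies midway between the tips of the shut fingers; the grasp point (between the pads) lies 19 mm behind it; z points along the fingers, y is the line along which they close (so a half turn about z gives the same grasp; the last joint's range is limited). The gripper opens to 87 mm and grips with 3 to 60 N. Pads are 19 mm wide; open, the fingers measure 117 mm over their backs; the gripper's body (75 mm by 190 mm) begins 51 mm behind the grasp point.
Start: joints at [-1.218, 0.321, -0.07, 1.45, 0.023, 1.371, -0.057], TCP at [0.216, 0.613, 0.223] pointing down, gripper open.
Joint ranges: [-2.86, 2.86], [-0.3, 2.09], [-1.38, 1.24], [0.06, 2.45], [-1.56, 4.7], [0.09, 2.05], [-2.69, 2.69]. Speed limits (rad/s): [2.57, 2.57, 3.14, 3.14, 3.14, 3.14, 3.14].

## Interface

Orientations are given as a rotation vector (axis times angle).
In Python, from plant import robot gives the robot as it stands.
- The arm moves only by the shell command python3 jog.py 'ROWS' [FORCE]. ROWS is rows parted by semicolons, their numbers by spaces, 1 to 8 of them, each of 5 numbers: dx, dy, dz in m, then a turn about the tool's z in rad, then the finger opening in m; each row is the pose to reach, as a shift and turn from the pose commanded when the command began, along the tool's axes at that moment; what a row does not reach only later rows make up. A row lasts 1/12 s, in which the tool goes at most 0.0417 m and 0.125 rad, less where a joint would pass 70% of its speed; a pose out of reach is approached as far as the arm can. The fingers move at their own pace and stop on an object; FORCE is the grip in N (left out, the last holds). Time passes only in rows, so rows that do not move let the fingers close. It prints the time, the measured TCP pose, the force, the opening and the grip force at its end.
- robot.observe(): the state, without advancing time (a new reading comes with each control period).
- robot.camera(name): name is "scene" or "top" or "wrist"; returns a dict with "image" (480x640x3 uint8, red, green, blue), "camera_matrix" (3x3 intrinsics, pixels), "k1" (the pictures are not rectified: a ray, as slopes to the right and down, at radius r is drawn at 1 + k1 r^2 times it, then the intrinsics apply), "world_to_cam" (4x4, takes a point from world to camera coordinates); the wrist camera has in their place "tool_from_camera" (4x4, takes a point from camera to tool coordinates, whose origin is the TCP and whose axes are the flange's). Camera axes: x right, y down, z forward; pixel columns grow to the right and rows downward; lengths in m; the calibration is good to about 2 mm. A picture is of the moment at which its call begins: read the wrist's pose just before it. There is no depth.
- robot.job_done(): hands the job in; it is judged then, once.
The state is a dict: "time": time; "joint_pos": joint angles; "joint_velocities": joint speeds; "tau": joint torques, N m; "tcp_pos": TCP position; "eef_rot": TCP orientation; "wrist_force": force on the tool from outside, world axes, zero at the start; "moment": the same for the moment, N m; "gripper_width": finger opening in m; "grip_force": force on a finger pad.
Only numpy, scipy, OpenCV 4.12 (cv2) and the standard library are available. Lean on these libraries where they do the work, as an engineer would, in place of code of your own. Each camera call takes 0.05 s, during which the arm holds its last target. There are 200 camera calls.

## Working session

There is one attempt and no reset: what is moved stays moved. The work goes in short steps, Python scripts to look and compute and a shell command to move; the robot and the scene stay as the last step left them, time stands still between calls to the robot, and variables do not carry over. Pictures are saved under pics/ and viewed, at most 11 in all, crops included, and the job is handed in when it is done.

```bash
ls; mkdir -p pics; python3 - <<'E'
from plant import robot
import cv2,numpy as np
np.set_printoptions(precision=4,suppress=True)
for n in ["scene","top"]:
    c=robot.camera(n); cv2.imwrite(f"pics/{n}0.png",c["image"][:,:,::-1]); print(n,c["camera_matrix"],c["k1"],c["world_to_cam"])
s=robot.observe();print(s)
E
```

```text
jog.py
pics
plant.py
scene [[473.0131   0.     318.3814]
 [  0.     473.0131 244.3916]
 [  0.       0.       1.    ]] -0.009080293715303013 [[-0.7921  0.6102  0.0141  0.4803]
 [ 0.4528  0.603  -0.6568 -0.2467]
 [-0.4093 -0.5139 -0.754   1.5952]
 [ 0.      0.      0.      1.    ]]
top [[472.7463   0.     316.166 ]
 [  0.     472.7463 237.8182]
 [  0.       0.       1.    ]] 0.0034990246959964617 [[-0.0262 -0.9996 -0.0106  0.0156]
 [-0.9809  0.0277 -0.1924  0.6431]
 [ 0.1926  0.0054 -0.9813  1.1155]
 [ 0.      0.      0.      1.    ]]
{'time': 0.1, 'joint_pos': array([-1.2179,  0.3218, -0.0701,  1.4516,  0.0226,  1.3708, -0.0569]), 'joint_velocities': array([-0.0006, -0.0018,  0.0002, -0.0021,  0.0009,  0.0018, -0.0009]), 'tau': array([ -0.0003, -49.2573,  -0.4059, -31.3399,  -0.0641,   0.0394,
         0.0001]), 'tcp_pos': array([0.2159, 0.6125, 0.2215]), 'eef_rot': array([-0.5295, -3.0964,  0.0028]), 'wrist_force': array([ 0.899 ,  0.0512, -0.2221]), 'moment': array([ 0.023, -0.034, -0.064]), 'grip_force': 0.0, 'gripper_width': 0.0867492049297416}
```
View pics/top0.png

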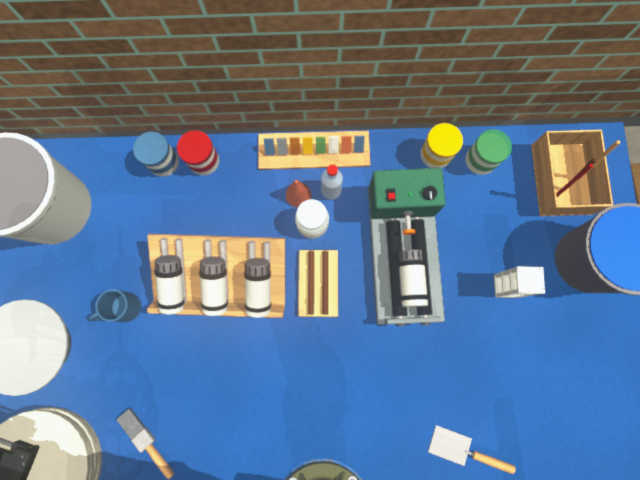

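View pics/scene0.png

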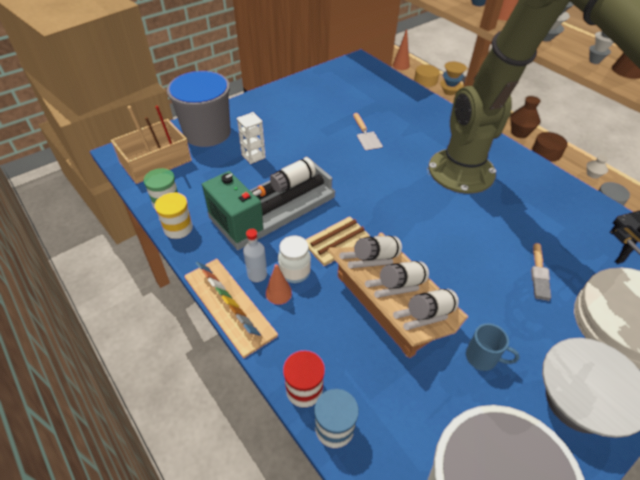

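The top view shows rack jars at about (170,285), (213,285) and (258,287). The rest is at (318,283), jar_d at (412,280) on the mill, and the orange stop at (409,228). The scene view shows the same jars at (380,250), (407,276) and (435,305), with jar_d at (295,175).

```bash
cat > h.py <<'E'
import cv2,numpy as np
from scipy.spatial.transform import Rotation as R
np.set_printoptions(precision=4,suppress=True)
def und(c,p):
    k=c["k1"]; K=c["camera_matrix"]
    return cv2.undistortPoints(np.array(p,float).reshape(-1,1,2),K,np.array([k,0,0,0,0.]))[:,0]
def pose(c,s=None):
    if "world_to_cam" in c: return np.linalg.inv(c["world_to_cam"])
    T=np.eye(4);T[:3,:3]=R.from_rotvec(s["eef_rot"]).as_matrix();T[:3,3]=s["tcp_pos"]
    return T@c["tool_from_camera"]
def rays(c,p,s=None):
    T=pose(c,s);d=np.c_[und(c,p),np.ones(len(np.reshape(p,(-1,2))))]@T[:3,:3].T
    return T[:3,3],d/np.linalg.norm(d,axis=1)[:,None]
def onz(c,p,z,s=None):
    o,d=rays(c,p,s);return o+d*((z-o[2])/d[:,2])[:,None]
def tri(o1,d1,o2,d2):
    A=np.c_[d1,-d2];t=np.linalg.lstsq(A,o2-o1,rcond=None)[0]
    a=o1+t[0]*d1;b=o2+t[1]*d2;return (a+b)/2,np.linalg.norm(a-b)
def hsv(c): return cv2.cvtColor(c["image"],cv2.COLOR_RGB2HSV)
def blobs(m,amin=60,amax=1e9):
    n,l,st,ce=cv2.connectedComponentsWithStats(m.astype(np.uint8),connectivity=4)
    return [(st[i,4],st[i,:4],ce[i],cv2.minAreaRect(np.argwhere(l==i)[:,::-1].astype(np.float32))) for i in range(1,n) if amin<st[i,4]<amax]
E
python3 - <<'E'
from plant import robot
from h import *
for n,roi in (("top",(140,130,460,330)),("scene",(230,130,480,340))):
    c=robot.camera(n);h=hsv(c);print(n,pose(c)[:3,3])
    w=(h[...,1]<60)&(h[...,2]>170); o=(h[...,0]>=4)&(h[...,0]<15)&(h[...,1]>190)&(h[...,2]>150)
    m=np.zeros_like(w);m[roi[1]:roi[3],roi[0]:roi[2]]=1
    for nm,q,a in(("w",w,150),("o",o,20)):
        for b in blobs(q&m,a,3000): print(nm,b[0],b[1],b[2].round(1),np.round(b[3][0],1),np.round(b[3][1],1),round(b[3][2],1))
E
```

```text
top [ 0.4163 -0.0083  1.2185]
w 156 [329 136  10  17] [333.1 143.9] [333.5 144. ] [16.  9.] 90.0
w 209 [322 170  20  18] [332.6 179.9] [331.5 178.5] [17. 19.] 90.0
w 960 [296 199  33  37] [312.1 217.1] [312. 217.] [36. 32.] 90.0
w 1289 [388 217  57 106] [430.7 276.5] [411.5 270.9] [103.9  56. ] 84.8
w 462 [373 220  17  99] [377.5 263.1] [380.4 268.8] [98.4 11.1] 86.4
w 889 [156 239  30  67] [172.  283.6] [169.4 272.1] [65.2 28.4] 85.9
w 696 [402 265  25  30] [413.7 279.7] [414.  279.5] [29. 24.] 90.0
w 697 [201 276  27  31] [214.  291.7] [214.1 291.7] [29.1 26.5] 84.8
w 649 [245 279  26  30] [257.5 293.4] [258.  293.7] [28.6 25.1] 87.5
w 152 [403 299  25   7] [415.7 302.2] [415. 302.] [ 6. 24.] 90.0
scene [1.145  0.6754 1.0339]
w 324 [244 130  19  31] [253.9 145.6] [253. 145.] [30. 18.] 90.0
w 302 [357 132  26  18] [369.2 140.1] [369.2 140.2] [21.8 17.4] 60.3
w 348 [282 160  26  22] [295.8 170.1] [295.5 170.5] [16.5 22.8] 63.4
w 961 [278 235  31  44] [293.2 254.9] [293.2 256.5] [29.7 43.3] 3.4
w 250 [376 235  20  19] [386.4 243.8] [386.6 243.1] [21.4 15.5] 66.8
w 284 [401 261  22  20] [413.4 270.3] [413.4 269.6] [22.6 16.8] 64.8
w 311 [429 290  24  22] [442.9 299.1] [442.6 298.4] [24.7 17.2] 59.9
```

```bash
python3 - <<'E'
from plant import robot
from h import *
t=robot.camera("top");s=robot.camera("scene")
T=[(171.5,290),(214,291.7),(258,293.4),(413.7,279.7)];S=[(442.7,298.8),(413.4,270),(386.5,243.5),(295.6,170.3)]
for a,b in zip(T,S):
    o1,d1=rays(t,[a]);o2,d2=rays(s,[b]);print(tri(o1,d1[0],o2,d2[0]))
print("d white, strip",onz(t,[(413.7,279.7),(415.7,302.2)],.105))
print("stop top px",onz(t,[(409,230)],.105))
# rest: strips of dowels, wood board contour
h=hsv(t)
wood=(h[...,0]>8)&(h[...,0]<28)&(h[...,1]>60)&(h[...,2]>60)
for b in blobs(wood[235:335,290:345],200): print("rest",b[0],b[1],b[2]+[290,235],np.array(b[3][0])+[290,235],b[3][1:])
sub=(wood&(h[...,2]<140))[235:335,290:345]
for b in blobs(sub,60): print("dowel",b[0],b[1],b[2]+[290,235],b[3][1:])
for b in blobs(wood[225:325,140:290],2000): print("rack",b[0],b[1],b[2]+[140,225],np.array(b[3][0])+[140,225],b[3][1:])
blu=((h[...,0]>100)&(h[...,0]<125)&(h[...,1]>150))
for b in blobs(~blu[205:330,365:450],2000): print("mill",b[0],b[1]+[365,205,0,0],np.array(b[3][0])+[365,205],b[3][1:])
cv2.imwrite("pics/zoomtop.png",cv2.resize(t["image"][160:330,140:450,::-1],None,fx=2.55,fy=2.55,interpolation=cv2.INTER_CUBIC))
E
```

```text
(array([0.5141, 0.3494, 0.1031]), np.float64(0.017160311593145457))
(array([0.508, 0.247, 0.105]), np.float64(0.014231793589998607))
(array([0.5014, 0.1426, 0.1058]), np.float64(0.012937215752878768))
(array([ 0.5247, -0.2245,  0.1169]), np.float64(0.005870377544790443))
d white, strip [[ 0.528  -0.2291  0.105 ]
 [ 0.4754 -0.2302  0.105 ]]
stop top px [[ 0.6477 -0.2257  0.105 ]]
rest 2267 [ 8 15 40 67] [317.1932 282.7543] [317.5 283. ] ((66.0, 39.0), 90.0)
dowel 132 [18 17  3 62] [308.9924 283.0682] ((61.0, 2.0), 90.0)
dowel 144 [32 17  3 62] [323.2431 284.4931] ((60.99999237060547, 1.999999761581421), 90.0)
rack 5542 [  7   9 138  83] [221.869  270.1297] [215.8317 275.5555] ((138.05784606933594, 79.38780975341797), 1.7357045412063599)
mill 8981 [365 205  80 122] [404.5 265.5] ((78.99998474121094, 120.99998474121094), 0.0)
```

View pics/zoomtop.png

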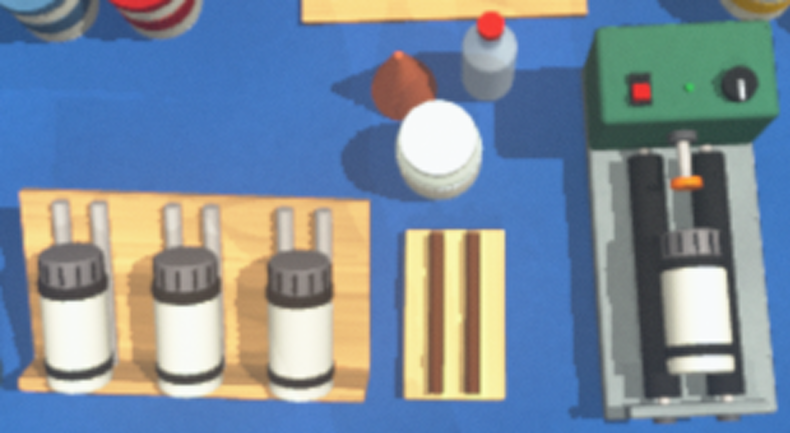

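The zoomed view shows the rack's three jars lid-up-slope with bays about 44 px apart. The rest's dowels are at about (309,283) and (323,284) in the full image. jar_d on the rollers has a clear gap of about 20 px to the orange disc at (409,231).

```bash
cat > to.py <<'E'
# usage: to.py x y z yawdeg(of tool y, world)   -> shift in tool axes + turn
import sys
from h import *
from plant import robot
s=robot.observe();x,y,z,yaw=map(float,sys.argv[1:5])
M=R.from_rotvec(s["eef_rot"]).as_matrix()
d=M.T@(np.array([x,y,z])-s["tcp_pos"])
cur=np.arctan2(M[1,1],M[0,1]);turn=-(np.radians(yaw)-cur);turn=(turn+np.pi/2)%np.pi-np.pi/2
print("t",s["time"],"tcp",s["tcp_pos"],"yaw",np.degrees(cur),"zaxis",M[:,2],"q",s["joint_pos"]);print("d",d,"turn",turn,"rows",np.linalg.norm(d)/.0417,abs(turn)/.125)
E
python3 to.py .49 .25 .30 87
python3 - <<'E'
from plant import robot
from h import *
t=robot.camera("top")
print("rest dowels",onz(t,[(308.99,283.07),(323.24,284.49)],.034),"board",onz(t,[(317.5,283)],.022))
print("tray",onz(t,[(374,219),(378,325),(443,320)],.03), robot.camera("wrist")["tool_from_camera"])
E
```

```text
t 0.3 tcp [0.216  0.6129 0.2222] yaw 70.5904600774298 zaxis [-0.0001 -0.0006 -1.    ] q [-1.2179  0.3213 -0.0701  1.4509  0.0226  1.3708 -0.0569]
d [-0.379  -0.2512 -0.0776] turn -0.28640050038630527 rows 11.062995530292415 2.291204003090442
rest dowels [[ 0.5338  0.0192  0.034 ]
 [ 0.5293 -0.0164  0.034 ]] board [[ 0.5346 -0.0021  0.022 ]]
tray [[ 0.6948 -0.1522  0.03  ]
 [ 0.426  -0.1486  0.03  ]
 [ 0.434  -0.3095  0.03  ]] [[-0.0007 -0.9585 -0.285   0.0778]
 [ 1.     -0.0007 -0.0001  0.0007]
 [-0.0001 -0.285   0.9585 -0.1629]
 [ 0.      0.      0.      1.    ]]
```

```bash
python3 jog.py '-.04 -.026 -.008 -.1 .087;-.08 -.052 -.016 -.2 .087;-.12 -.08 -.024 -.286 .087;-.15 -.1 -.033 -.286 .087;-.19 -.125 -.04 -.286 .087;-.22 -.146 -.048 -.286 .087;-.26 -.172 -.056 -.286 .087;-.29 -.193 -.06 -.286 .087' 20; python3 to.py .49 .25 .30 87
```

```text
time: 1.07
tcp_pos: [0.4146, 0.3492, 0.2809]
eef_rot: [0.083, 3.139, 0.002]
wrist_force: [-0.1, 0.2, -0.2]
gripper_width: 0.0869
grip_force: 0.0
t 1.0667 tcp [0.4146 0.3492 0.2809] yaw 86.98338072138849 zaxis [ 0.0011  0.0013 -1.    ] q [-0.8442  0.0659  0.1006  1.6357 -0.0069  1.4386  0.7752]
d [-0.0805 -0.0951 -0.0191] turn -0.00029006113107721276 rows 3.0235378981055474 0.002320489048617702
```

```bash
python3 jog.py '-.03 -.025 -.006 0 .087;-.055 -.05 -.012 0 .087;-.075 -.075 -.012 0 .087;-.075 -.075 -.012 0 .087'; python3 - <<'E'
from plant import robot
from h import *
s=robot.observe();c=robot.camera("wrist");print(s["tcp_pos"],c["k1"],c["camera_matrix"][0])
cv2.imwrite("pics/w1.png",c["image"][:,:,::-1])
h=hsv(c);w=(h[...,1]<60)&(h[...,2]>170)
for b in blobs(w,1500):
    print(b[0],b[1],b[2],np.round(b[3][0],1),b[3][1:])
E
```

```text
time: 1.4
tcp_pos: [0.4896, 0.264, 0.2927]
eef_rot: [0.102, 3.136, -0.004]
wrist_force: [-0.1, -1.8, -0.4]
gripper_width: 0.0872
grip_force: 0.0
[0.4896 0.264  0.2927] 0.02368024641298627 [376.8795   0.     319.7838]
3871 [165 190  60  75] [194.7117 227.0349] [194.8 227.9] ((54.228702545166016, 76.81707000732422), 4.763641834259033)
3983 [275 190  57  75] [303.587  227.0929] [303. 227.] ((74.0, 56.0), 90.0)
4311 [380 190  64  75] [411.2753 227.7024] [411.2 226.6] ((73.004638671875, 62.55924606323242), 87.83892822265625)
```

View pics/w1.png

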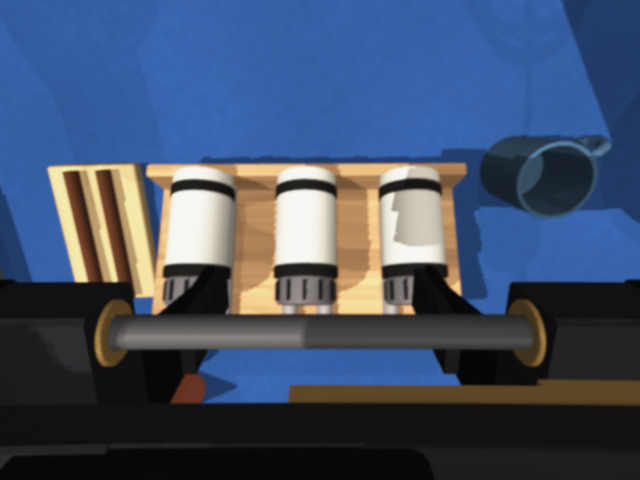

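The wrist view shows the three jars with white parts at (412,227), (304,227) and (195,227). The row is level in the image, so the tool's yaw matches the rack. The rest is at (103,228) and the mug at (548,175).

```bash
python3 - <<'E'
from plant import robot
from h import *
s=robot.observe();print(s["tcp_pos"],s["wrist_force"]);c=robot.camera("wrist");h=hsv(c);P=pose(c,s);K=c["camera_matrix"]
g=c["image"].astype(int).sum(2)
# silhouette edges at rows in the white part: jar vs wood by saturation
xs={}
for r in (205,215,225,235,245):
    row=[]
    for a in (195,303,411):
        m=(h[r,:,1]<95); i=a
        lo=a
        while m[lo]: lo-=1
        hi=a
        while m[hi]: hi+=1
        row+=[lo+1,hi-1]
    print(r,row); xs[r]=row
for r,row in xs.items():
    mid=[(row[2*i]+row[2*i+1])/2 for i in range(3)]
    u=und(c,[(m,r) for m in mid]); dep=.21/(u[2,0]-u[0,0])
    w=[(P@np.r_[q*dep,dep,1])[:3] for q in u];print(r,dep,*w)
E
```

```text
[0.4872 0.2677 0.2923] [-0.167  -0.0139  0.1152]
205 [165, 232, 272, 331, 375, 436]
215 [165, 232, 272, 331, 375, 437]
225 [164, 231, 271, 332, 375, 438]
235 [163, 231, 271, 332, 376, 439]
245 [162, 230, 271, 332, 376, 439]
205 0.38310877710655694 [0.4914 0.1446 0.0821] [0.4977 0.2488 0.082 ] [0.5043 0.3542 0.0819]
215 0.38216734402904823 [0.5008 0.1443 0.0859] [0.5072 0.2482 0.0858] [0.5138 0.3539 0.0857]
225 0.37942872502869335 [0.5097 0.1436 0.0914] [0.5161 0.2478 0.0913] [0.5227 0.3532 0.0912]
235 0.3767383713129242 [0.5185 0.1435 0.0968] [0.525  0.2474 0.0968] [0.5315 0.3531 0.0967]
245 0.3749845283685458 [0.5274 0.1425 0.1013] [0.5339 0.247  0.1013] [0.5404 0.3521 0.1012]
```

```bash
python3 - <<'E'
from plant import robot
from h import *
s=robot.observe();c=robot.camera("wrist");h=hsv(c)
a=np.radians(30);ex=np.array([np.cos(a)*np.cos(np.radians(-3.7)),np.cos(a)*np.sin(np.radians(-3.7)),.5]);n=np.array([-.5,0,.866])
for col,A in((198,[.5097,.1436,.0914]),(302,[.5161,.2478,.0913]),(408,[.5227,.3532,.0912])):
    A=np.array(A);m=(h[:,col,2]>110)
    r=225
    while m[r]:r-=1
    q=225
    while m[q]:q+=1
    o,d=rays(c,[(col,r+.5),(col,q-.5)],s)
    t=((A+.03*n-o)@n)/(d@n);p=o+d*t[:,None]-.03*n
    print(r,q,"len",np.linalg.norm(p[1]-p[0]),"base edge",p[0],"mid from each",p[0]+.04*ex,p[1]-.028*ex)
E
python3 to.py .532 -.229 .20 90
```

```text
194 269 len 0.06990813705690879 base edge [0.4894 0.157  0.0797] mid from each [0.5239 0.1548 0.0997] [0.5257 0.1604 0.1006]
194 269 len 0.06997344042771633 base edge [0.495  0.2546 0.0791] mid from each [0.5296 0.2524 0.0991] [0.5314 0.2535 0.1001]
195 270 len 0.0699970072444364 base edge [0.5017 0.3545 0.0791] mid from each [0.5363 0.3523 0.0991] [0.5378 0.3489 0.0999]
t 1.55 tcp [0.4842 0.2723 0.2918] yaw 86.95728397448565 zaxis [-0.0005  0.0008 -1.    ] q [-0.7354  0.0918  0.19    1.5881 -0.0183  1.4634  0.9734]
d [-0.0744 -0.4981  0.0914] turn -0.053105412848421185 rows 12.275761131046533 0.4248433027873695
```

```bash
python3 jog.py '-.005 -.04 0 -.05 .087;-.01 -.08 0 -.053 .087;-.02 -.12 0 -.053 .087;-.025 -.16 0 -.053 .087;-.03 -.2 0 -.053 .087;-.036 -.24 0 -.053 .087;-.04 -.28 0 -.053 .087;-.05 -.32 0 -.053 .087' ; python3 jog.py '0 -.04 .01 0 .087;-.01 -.08 .02 0 .087;-.015 -.12 .03 0 .087;-.02 -.15 .04 0 .087;-.02 -.165 .045 0 .087;-.02 -.165 .045 0 .087;-.02 -.165 .045 0 .087'; python3 - <<'E'
from plant import robot
from h import *
s=robot.observe();c=robot.camera("wrist");print(s["tcp_pos"])
cv2.imwrite("pics/w2.png",c["image"][:,:,::-1])
E
```

```text
time: 2.22
tcp_pos: [0.5169, -0.0496, 0.2921]
eef_rot: [-0.007, 3.141, 0.002]
wrist_force: [1.2, -0.0, -0.7]
gripper_width: 0.0874
grip_force: 0.0
time: 2.8
tcp_pos: [0.5378, -0.2137, 0.2462]
eef_rot: [0.002, -3.141, -0.002]
wrist_force: [0.7, 1.0, 1.1]
gripper_width: 0.0872
grip_force: 0.0
[ 0.5378 -0.2137  0.2462]
```

View pics/w2.png

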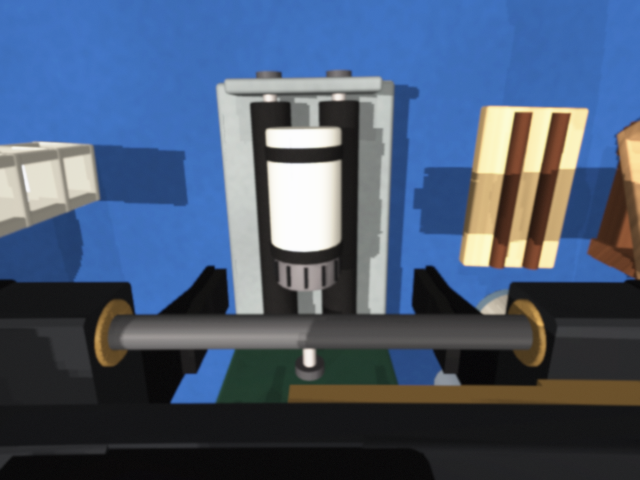

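The wrist view shows jar_d's white part between rows 161 and 247, columns 267–342. The rest's board corners are at about (482,107), (588,109), (553,269) and (461,266), with the dowels between.

```bash
python3 - <<'E'
from plant import robot
from h import *
s=robot.observe();c=robot.camera("wrist");h=hsv(c);print(s["tcp_pos"],s["wrist_force"])
m=h[:,305,2]>110;r=200
while m[r]:r-=1
q=200
while m[q]:q+=1
p=onz(c,[(305,r+.5),(305,q-.5)],.129,s);print(r,q,p,"mid x",p[0,0]+.04,p[1,0]-.028)
for rr in (170,200,235):
    k=(h[rr,:,1]<60)&(h[rr,:,2]>120);lo=hi=305
    while k[lo]:lo-=1
    while k[hi]:hi+=1
    print(rr,lo,hi,onz(c,[((lo+hi)/2,rr)],.102,s))
print("rest board",onz(c,[(482,107),(588,109),(553,269),(461,266)],.02,s))
dw=(h[...,0]<14)&(h[...,1]>100)&(h[...,2]<130);dw[:,:480]=0;dw[:,590:]=0
for rr in (130,190,250):
    x=np.where(dw[rr])[0];g=np.split(x,np.where(np.diff(x)>4)[0]+1);g=[k.mean() for k in g if len(k)>8];print(rr,g,onz(c,[(k,rr) for k in g],.034,s))
E
python3 to.py .532 -.229 .15 90
```

```text
[ 0.5383 -0.2125  0.2467] [ 0.9901 -0.0753 -0.4195]
161 251 [[ 0.4947 -0.2229  0.129 ]
 [ 0.5647 -0.2235  0.129 ]] mid x 0.5346922356518861 0.5366526534504513
170 265 339 [[ 0.5048 -0.2264  0.102 ]]
200 266 339 [[ 0.5298 -0.2263  0.102 ]]
235 268 339 [[ 0.5605 -0.2258  0.102 ]]
rest board [[ 0.4547 -0.0529  0.02  ]
 [ 0.4571  0.0499  0.02  ]
 [ 0.626   0.0467  0.02  ]
 [ 0.6229 -0.0547  0.02  ]]
130 [np.float64(517.9230769230769), np.float64(555.3571428571429)] [[ 0.4761 -0.0216  0.034 ]
 [ 0.4762  0.0138  0.034 ]]
190 [np.float64(508.0), np.float64(543.5)] [[ 0.5345 -0.0224  0.034 ]
 [ 0.5345  0.0128  0.034 ]]
250 [np.float64(530.4615384615385)] [[0.5986 0.0102 0.034 ]]
t 2.9 tcp [ 0.5385 -0.2122  0.247 ] yaw 90.24533428554852 zaxis [ 0.0005  0.0016 -1.    ] q [-0.2281  0.1741  0.6364  1.6188 -0.1067  1.3835  1.996 ]
d [ 0.0067 -0.017   0.097 ] turn 0.004281891050849751 rows 2.3658250292528042 0.03425512840679801
```

```bash
python3 jog.py '.0035 -.014 .04 0 .087;.0035 -.014 .08 0 .087;.0035 -.014 .115 0 .087;.0035 -.014 .145 0 .087;.0035 -.014 .16 0 .087;.0035 -.014 .16 0 .087;.0035 -.014 .16 0 .06;.0035 -.014 .16 0 .05' 15; python3 jog.py '0 0 0 0 .05;0 0 0 0 .05;0 0 0 0 .05;0 0 0 0 .05'; python3 to.py .54 -.003 .1 89
```

```text
time: 3.57
tcp_pos: [0.5358, -0.2283, 0.0886]
eef_rot: [-0.004, 3.139, -0.0]
wrist_force: [0.1, 0.4, 1.0]
gripper_width: 0.0801
grip_force: 0.0
time: 3.9
tcp_pos: [0.5353, -0.2279, 0.088]
eef_rot: [-0.002, 3.139, 0.003]
wrist_force: [0.1, 4.0, 4.9]
gripper_width: 0.0597
grip_force: 15.0
t 3.9 tcp [ 0.5353 -0.2279  0.088 ] yaw 90.05710877275536 zaxis [ 0.0023  0.0018 -1.    ] q [-0.168   0.3169  0.6204  1.804  -0.2094  1.0846  2.0989]
d [-0.005   0.2249 -0.0116] turn 0.01845002863629741 rows 5.401727638998043 0.1476002290903793
```

```bash
python3 jog.py '0 0 -.02 0 .05;0 0 -.05 0 .05;0 .02 -.07 0 .05;0 .06 -.07 .018 .05;0 .10 -.07 .018 .05;-.003 .14 -.07 .018 .05;-.005 .18 -.07 .018 .05;-.005 .208 -.07 .018 .05' ; python3 jog.py '0 .017 0 0 .05;0 .017 0.005 0 .05;0 .017 .03 0 .05;0 .017 .06 0 .05;0 .017 .08 0 .05;0 .017 .09 0 .05';python3 to.py .54 -.003 .05 89
```

```text
time: 4.57
tcp_pos: [0.5388, -0.0171, 0.1567]
eef_rot: [0.023, 3.141, 0.002]
wrist_force: [0.9, 0.4, -2.4]
gripper_width: 0.0594
grip_force: 15.0
time: 5.07
tcp_pos: [0.5369, -0.0057, 0.0637]
eef_rot: [-0.03, -3.137, 0.003]
wrist_force: [0.1, -0.1, -2.3]
gripper_width: 0.0597
grip_force: 15.0
t 5.0667 tcp [ 0.5369 -0.0057  0.0637] yaw 88.90876151601209 zaxis [-0.0049 -0.0017 -1.    ] q [-0.4752  0.2383  0.4881  1.9241 -0.1287  1.0148  1.6215]
d [-0.0031  0.0028  0.0137] turn -0.0015924119501171674 rows 0.34274538460235404 0.01273929560093734
```

```bash
python3 jog.py '-.002 .003 .003 0 .05;-.002 .003 .006 0 .05;-.002 .003 .008 0 .05;-.002 .003 .01 0 .05;-.002 .003 .01 0 .05'; python3 jog.py '0 0 .001 0 .05;0 0 .002 0 .05;0 0 .002 0 .05'
```

```text
time: 5.48
tcp_pos: [0.542, -0.0013, 0.0575]
eef_rot: [0.028, 3.14, 0.0]
wrist_force: [-0.1, 0.3, -2.5]
gripper_width: 0.0597
grip_force: 15.0
time: 5.73
tcp_pos: [0.5415, -0.0012, 0.055]
eef_rot: [0.028, 3.141, 0.0]
wrist_force: [0.6, -0.9, -2.0]
gripper_width: 0.0597
grip_force: 15.0
```

```bash
python3 jog.py '0 0 .001 0 .05;0 0 .002 0 .05;0 0 .003 0 .05;0 0 .003 0 .05'; python3 jog.py '0 0 .001 0 .05;0 0 .002 0 .05;0 0 .002 0 .05'
```

```text
time: 6.07
tcp_pos: [0.5412, -0.0012, 0.0516]
eef_rot: [-0.028, -3.141, 0.0]
wrist_force: [0.5, -0.1, -1.8]
gripper_width: 0.0595
grip_force: 15.0
time: 6.32
tcp_pos: [0.5414, -0.0012, 0.0497]
eef_rot: [-0.028, -3.141, 0.0]
wrist_force: [0.1, 0.2, -1.5]
gripper_width: 0.0596
grip_force: 15.0
```

```bash
python3 jog.py '0 0 .001 0 .05;0 0 .001 0 .05;0 0 .001 0 .05'; python3 jog.py '0 0 .001 0 .05;0 0 .001 0 .05;0 0 .001 0 .05'
```

```text
time: 6.57
tcp_pos: [0.5414, -0.0013, 0.0492]
eef_rot: [0.028, 3.141, 0.0]
wrist_force: [-3.0, -1.2, 2.9]
gripper_width: 0.0597
grip_force: 15.0
time: 6.82
tcp_pos: [0.5415, -0.0013, 0.049]
eef_rot: [0.028, 3.141, 0.001]
wrist_force: [-3.9, 0.4, 8.9]
gripper_width: 0.0595
grip_force: 15.0
```

```bash
python3 jog.py '0 0 0 0 .065;0 0 0 0 .087;0 0 0 0 .087;0 0 0 0 .087;0 0 -.03 0 .087;0 0 -.07 0 .087;0 0 -.11 0 .087;0 0 -.14 0 .087';python3 to.py .524 .1435 .20 86.5; python3 - <<'E'
from plant import robot
from h import *
c=robot.camera("top");cv2.imwrite("pics/top2.png",cv2.resize(c["image"][160:330,140:450,::-1],None,fx=2.5,fy=2.5))
E
```

```text
time: 7.48
tcp_pos: [0.5422, -0.0014, 0.1908]
eef_rot: [0.028, 3.139, 0.001]
wrist_force: [1.7, 0.2, 1.4]
gripper_width: 0.0865
grip_force: 0.0
t 7.4833 tcp [ 0.5422 -0.0014  0.1908] yaw 88.96242704623677 zaxis [ 0.0027  0.0003 -1.    ] q [-0.5105  0.1092  0.5003  1.7833 -0.0553  1.26    1.5567]
d [ 0.0208  0.1446 -0.0092] turn 0.04297745954699028 rows 3.509177724133384 0.34381967637592226
```

View pics/top2.png

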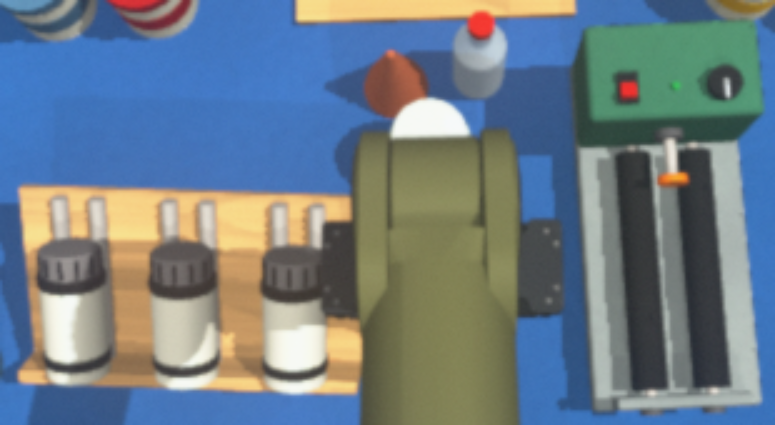

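The top view shows the mill empty and the rack jars unmoved, with the arm over the rest.

```bash
python3 jog.py '.005 .04 0 .02 .087;.01 .08 0 .043 .087;.016 .12 0 .043 .087;.02 .14 0 .043 .087;.021 .1446 0.02 .043 .087;.021 .1446 .06 .043 .087;.021 .1446 .085 .043 .087;.021 .1446 .1 .043 .087' 30; python3 jog.py '0 0 .0 0 .087;0 0 0 0 .05;0 0 0 0 .05;0 0 0 0 .05;0 0 0 0 .05;0 0 0 0 .05;0 0 0 0 .05'; python3 jog.py '0 0 -.005 0 .05;0 0 -.01 0 .05;0 0 -.015 0 .05;0 0 -.015 0 .05;0 0 -.015 0 .05;0 0 -.015 0 .05'; python3 -c "
from plant import robot;s=robot.observe();print(s['wrist_force'],s['moment'])"
```

```text
time: 8.2
tcp_pos: [0.5207, 0.1434, 0.0841]
eef_rot: [-0.094, -3.136, 0.003]
wrist_force: [-0.6, -0.7, 0.3]
gripper_width: 0.0869
grip_force: 0.0
time: 8.78
tcp_pos: [0.5238, 0.1412, 0.089]
eef_rot: [0.097, 3.139, -0.004]
wrist_force: [-1.3, -5.1, 4.2]
gripper_width: 0.0593
grip_force: 30.0
time: 9.28
tcp_pos: [0.5225, 0.1439, 0.1024]
eef_rot: [-0.095, -3.139, 0.0]
wrist_force: [-1.1, 0.2, -7.5]
gripper_width: 0.0594
grip_force: 30.0
[-1.06607928  0.22330649 -7.53806658] [ 0.00810264 -0.01591068 -0.01396353]
```

```bash
python3 jog.py '0 0 -.03 0 .05;0 0 -.06 0 .05;0 0 -.09 0 .05;0 0 -.11 0 .05;0 0 -.12 0 .05;0 0 -.12 0 .05'; python3 to.py .55 -.226 .22 90
```

```text
time: 9.78
tcp_pos: [0.5243, 0.1442, 0.2251]
eef_rot: [0.095, 3.136, 0.003]
wrist_force: [0.5, -0.0, -8.0]
gripper_width: 0.0597
grip_force: 30.0
t 9.7833 tcp [0.5243 0.1442 0.2251] yaw 86.51841131729148 zaxis [ 0.004  0.002 -1.   ] q [-0.6796  0.0871  0.3871  1.7305 -0.0347  1.3261  1.2245]
d [-0.0482 -0.3679  0.0044] turn -0.06076518571343592 rows 8.899244691770491 0.48612148570748737
```

```bash
python3 jog.py '-.003 -.02 0 -.02 .05;-.008 -.055 0 -.04 .05;-.013 -.095 0 -.061 .05;-.018 -.135 0 -.061 .05;-.023 -.175 0 -.061 .05;-.028 -.215 0 -.061 .05;-.034 -.255 0 -.061 .05;-.039 -.295 0 -.061 .05' ; python3 jog.py '-.004 -.03 0 0 .05;-.008 -.055 0 0 .05;-.009 -.07 .01 0 .05;-.009 -.073 .035 0 .05;-.009 -.073 .06 0 .05;-.009 -.073 .075 0 .05;-.009 -.073 .08 0 .05';python3 to.py .55 -.226 .12 90.5
python3 - <<'E'
from plant import robot
from h import *
for n in("top","scene"):
    c=robot.camera(n);cv2.imwrite(f"pics/m_{n}.png",c["image"][:,:,::-1])
a=cv2.imread("pics/m_scene.png")[110:280,180:380];cv2.imwrite("pics/m.png",cv2.resize(a,None,fx=3.2,fy=3.2))
E
```

```text
time: 10.45
tcp_pos: [0.5426, -0.1545, 0.2205]
eef_rot: [0.001, -3.139, -0.001]
wrist_force: [1.3, 0.6, -8.3]
gripper_width: 0.0595
grip_force: 30.0
time: 11.03
tcp_pos: [0.5494, -0.2246, 0.137]
eef_rot: [-0.0, -3.132, -0.004]
wrist_force: [-1.6, 1.0, -9.3]
gripper_width: 0.0593
grip_force: 30.0
t 11.0333 tcp [ 0.5494 -0.2246  0.137 ] yaw 89.99565200737723 zaxis [-0.0094  0.0024 -1.    ] q [-0.2139  0.3059  0.6657  1.7178 -0.1993  1.1969  2.075 ]
d [-0.0008 -0.0015  0.017 ] turn -0.008802533047091554 rows 0.40942462100947746 0.07042026437673243
```

View pics/m.png

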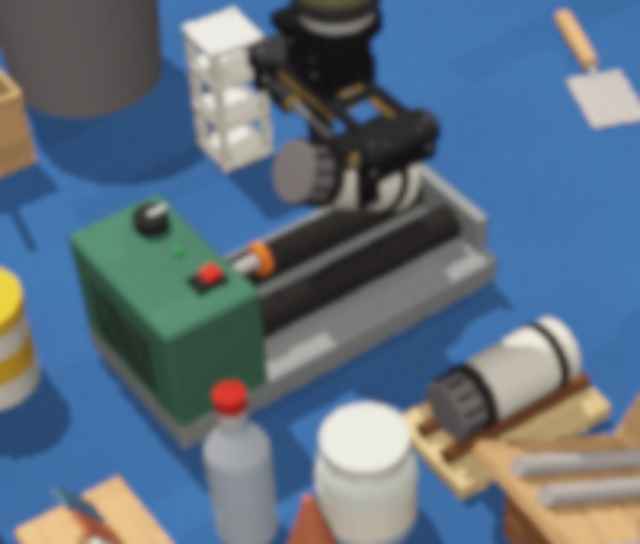

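```bash
python3 jog.py '0 0 .003 -.009 .05;0 0 .006 -.009 .05;0 0 .009 -.009 .05;0 0 .012 -.009 .05;0 0 .015 -.009 .05;0 0 .018 -.009 .05' 20; python3 jog.py '0 0 .003 0 .05;0 0 .006 0 .05;0 0 .009 0 .05;0 0 .012 0 .05';  python3 jog.py '0 0 .003 0 .05;0 0 .006 0 .05;0 0 .009 0 .05'
```

```text
time: 11.63
tcp_pos: [0.5532, -0.2261, 0.1248]
eef_rot: [-0.015, 3.141, 0.0]
wrist_force: [0.6, 0.7, -8.4]
gripper_width: 0.0594
grip_force: 20.0
time: 11.97
tcp_pos: [0.5547, -0.2263, 0.1138]
eef_rot: [-0.015, 3.138, -0.001]
wrist_force: [3.6, 0.6, -0.6]
gripper_width: 0.0598
grip_force: 20.0
time: 12.22
tcp_pos: [0.5588, -0.2264, 0.1072]
eef_rot: [-0.016, 3.129, -0.003]
wrist_force: [9.7, 1.6, 2.4]
gripper_width: 0.0597
grip_force: 20.0
```

```bash
python3 jog.py '-.004 0 .002 0 .05;-.007 0 .004 0 .05;-.009 0 .006 0 .05;-.009 0 .006 0 .05' 15; python3 jog.py '-.002 0 .003 0 .05;-.004 0 .006 0 .05;-.005 0 .008 0 .05;-.005 0 .008 0 .05'; python3 to.py .568 -.226 .0885 90
```

```text
time: 12.55
tcp_pos: [0.5623, -0.226, 0.0972]
eef_rot: [0.015, -3.141, 0.001]
wrist_force: [3.4, -1.2, -4.4]
gripper_width: 0.0596
grip_force: 15.0
time: 12.88
tcp_pos: [0.5661, -0.2259, 0.09]
eef_rot: [0.015, -3.139, -0.002]
wrist_force: [-1.8, 1.0, 2.1]
gripper_width: 0.0596
grip_force: 15.0
t 12.8833 tcp [ 0.5661 -0.2259  0.09  ] yaw 90.5404212535152 zaxis [-0.0023  0.0009 -1.    ] q [-0.1876  0.3838  0.6426  1.7292 -0.2525  1.1151  2.1131]
d [-0.0019 -0.0001  0.0015] turn 0.009432130221595392 rows 0.058417282350029465 0.07545704177276313
```

```bash
python3 jog.py '0 0 .0015 0 .05;0 0 .0025 0 .05;0 0 .0025 0 .05' ; python3 jog.py '0 0 0 0 .062;0 0 0 0 .066;0 0 0 0 .07;0 0 0 0 .07'; python3 - <<'E'
from plant import robot
from h import *
c=robot.camera("scene");cv2.imwrite("pics/m3.png",cv2.resize(c["image"][110:280,180:380,::-1],None,fx=3.2,fy=3.2))
E
```

```text
time: 13.13
tcp_pos: [0.5663, -0.2258, 0.0897]
eef_rot: [0.015, -3.14, -0.003]
wrist_force: [-5.9, 2.7, 14.1]
gripper_width: 0.0597
grip_force: 15.0
time: 13.47
tcp_pos: [0.5666, -0.2262, 0.087]
eef_rot: [0.014, -3.141, 0.0]
wrist_force: [0.1, 0.5, 0.7]
gripper_width: 0.0688
grip_force: 0.0
```

View pics/m3.png

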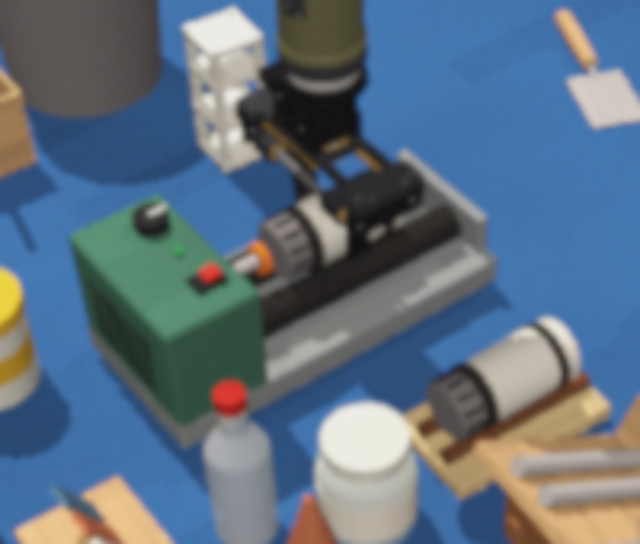

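The crop shows the jar lying level on the rollers, its lid close to the orange disc at about (262,258). jar_d is seated in the rest.

```bash
python3 jog.py '0 0 0 0 .05;0 0 0 0 .05;0 0 0 0 .05' 20; python3 jog.py '-.002 0 0 0 .05;-.004 0 0 0 .05;-.006 0 0 0 .05';python3 jog.py '-.002 0 0 0 .05;-.004 0 0 0 .05;-.004 0 0 0 .05';python3 jog.py '-.002 0 0 0 .05;-.004 0 0 0 .05;-.004 0 0 0 .05'
```

```text
time: 13.77
tcp_pos: [0.5668, -0.2258, 0.0871]
eef_rot: [0.015, -3.141, -0.0]
wrist_force: [0.3, 0.6, -0.6]
gripper_width: 0.0596
grip_force: 20.0
time: 14.02
tcp_pos: [0.567, -0.2258, 0.0869]
eef_rot: [0.013, -3.129, -0.006]
wrist_force: [-20.3, 4.0, 14.8]
gripper_width: 0.0596
grip_force: 20.0
time: 14.27
tcp_pos: [0.5704, -0.2257, 0.0869]
eef_rot: [0.013, -3.128, -0.006]
wrist_force: [-17.1, 3.4, 14.0]
gripper_width: 0.0597
grip_force: 20.0
time: 14.52
tcp_pos: [0.5746, -0.2257, 0.087]
eef_rot: [0.013, -3.128, -0.006]
wrist_force: [-16.6, 3.3, 12.6]
gripper_width: 0.0595
grip_force: 20.0
```

```bash
python3 jog.py '-.001 0 -.001 0 .05;-.003 0 -.0015 0 .05;-.003 0 -.0015 0 .05';python3 jog.py '-.002 0 0 0 .05;-.003 0 0 0 .05;-.003 0 0 0 .05';python3 jog.py '-.002 0 0 0 .05;-.003 0 0 0 .05;-.003 0 0 0 .05'
```

```text
time: 14.77
tcp_pos: [0.5767, -0.2256, 0.0871]
eef_rot: [0.012, -3.126, -0.006]
wrist_force: [-16.0, 2.4, 6.6]
gripper_width: 0.0592
grip_force: 20.0
time: 15.02
tcp_pos: [0.5772, -0.2256, 0.0869]
eef_rot: [0.011, -3.121, -0.008]
wrist_force: [-21.2, 4.6, 12.1]
gripper_width: 0.0599
grip_force: 20.0
time: 15.27
tcp_pos: [0.5784, -0.2256, 0.0867]
eef_rot: [0.01, -3.118, -0.01]
wrist_force: [-25.5, 5.3, 13.4]
gripper_width: 0.0598
grip_force: 20.0
```

```bash
python3 jog.py '.002 0 0 0 .05;.002 0 0 0 .065;.002 0 0 0 .08;.002 0 0 0 .087;.002 0 0 0 .087;.002 0 -.03 0 .087;.002 0 -.07 0 .087;.002 0 -.11 0 .087'; python3 jog.py '.01 .03 -.02 0 .087;.03 .06 -.03 0 .087;.03 .07 -.03 0 .087;.03 .07 -.03 0 .087'; python3 - <<'E'
from plant import robot
from h import *
s=robot.observe();w=robot.camera("wrist");t=robot.camera("top");c=robot.camera("scene");print(s["tcp_pos"])
f=lambda i,k:cv2.resize(i[:,:,::-1],None,fx=k,fy=k,interpolation=cv2.INTER_CUBIC)
a=f(c["image"][140:220,230:330],4);b=f(t["image"][190:270,370:470],4);d=f(w["image"][60:310,180:430],1.28)
cv2.imwrite("pics/stop.png",np.hstack([a,b]));cv2.imwrite("pics/wr3.png",d)
h=hsv(t);o=(h[...,0]<15)&(h[...,1]>190)&(h[...,2]>150);m=np.zeros_like(o);m[215:245,395:425]=1
for q in blobs(o&m,10):print(q)
E
```

```text
time: 15.93
tcp_pos: [0.5877, -0.2254, 0.1993]
eef_rot: [0.015, -3.14, 0.0]
wrist_force: [0.5, -0.1, -0.1]
gripper_width: 0.0861
grip_force: 0.0
time: 16.27
tcp_pos: [0.5585, -0.1522, 0.23]
eef_rot: [-0.024, 3.138, 0.004]
wrist_force: [1.0, -1.2, -0.1]
gripper_width: 0.087
grip_force: 0.0
[ 0.5585 -0.1522  0.23  ]
```

View pics/stop.png

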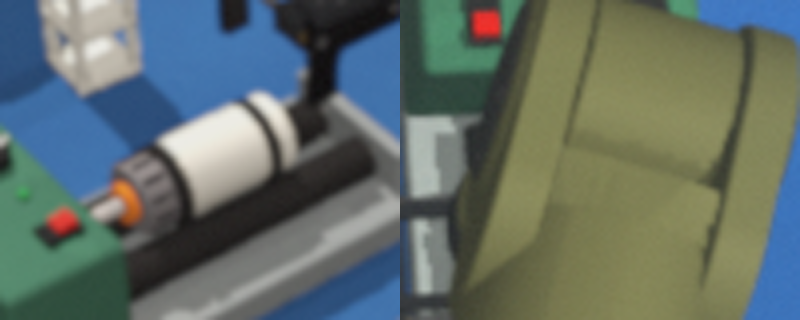

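The scene crop shows the jar level on the rollers with its lid against the orange disc at about (125,200). The arm hides the stop in the top view, so I'll recheck it from above later.

```bash
python3 to.py .5415 -.0015 .05 89; python3 jog.py '0 .04 0 .01 .087;.01 .08 0 .02 .087;.015 .12 .02 .02 .087;.017 .145 .055 .02 .087;.017 .15 .09 .02 .087;.017 .15 .13 .02 .087;.017 .15 .16 .02 .087;.017 .15 .179 .02 .087' 15;python3 to.py .5415 -.0015 .05 89
```

```text
t 16.4167 tcp [ 0.5575 -0.1571  0.2283] yaw 90.49626912031923 zaxis [-0.0004 -0.0011 -1.    ] q [-0.3431  0.1866  0.653   1.6462 -0.1146  1.348   1.9064]
d [0.0145 0.156  0.1781] turn 0.0261148226454897 rows 5.688220051602889 0.2089185811639176
time: 17.08
tcp_pos: [0.5366, -0.0082, 0.0453]
eef_rot: [-0.02, -3.136, 0.004]
wrist_force: [0.2, 0.8, 0.6]
gripper_width: 0.087
grip_force: 0.0
t 17.0833 tcp [ 0.5366 -0.0082  0.0453] yaw 89.27173928877211 zaxis [-0.0059 -0.0025 -1.    ] q [-0.5028  0.2688  0.5274  1.9392 -0.1585  0.9806  1.6564]
d [-0.0048  0.0067 -0.0048] turn 0.004742745296101081 rows 0.22932940028047202 0.037941962368808646
```

```bash
python3 jog.py '-.003 .005 0 0 .087;-.003 .005 0 0 .06;-.003 .005 0 0 .05;-.003 .005 0 0 .05;-.003 .005 0 0 .05;-.003 .005 0 0 .05'; python3 jog.py '0 0 -.03 0 .05;0 0 -.07 0 .05;0 0 -.11 0 .05;0 0 -.14 0 .05;0 0 -.15 0 .05;0 0 -.15 0 .05'; python3 to.py .530 .1435 .18 86.5
```

```text
time: 17.58
tcp_pos: [0.543, -0.0015, 0.0511]
eef_rot: [0.017, 3.139, 0.001]
wrist_force: [-0.1, -1.1, 0.1]
gripper_width: 0.0617
grip_force: 0.4
time: 18.08
tcp_pos: [0.5438, -0.0012, 0.203]
eef_rot: [0.017, 3.135, 0.003]
wrist_force: [-0.3, 0.3, -1.8]
gripper_width: 0.0597
grip_force: 15.0
t 18.0833 tcp [ 0.5438 -0.0012  0.203 ] yaw 89.38369588946469 zaxis [ 0.0063  0.0018 -1.    ] q [-0.5532  0.1024  0.5457  1.7674 -0.0572  1.2807  1.5663]
d [0.0156 0.1445 0.0232] turn 0.0503299878973853 rows 3.530177455872818 0.4026399031790824
```

```bash
python3 jog.py '.002 .03 0 .02 .05;.005 .07 0 .05 .05;.008 .11 0 .05 .05;.010 .14 0.01 .05 .05;.010 .1445 .03 .05 .05;.010 .1445 .05 .05 .05;.010 .1445 .06 .05 .05;.010 .1445 .063 .05 .05'; python3 jog.py '0 0 .004 0 .05;0 0 .007 0 .05;0 0 .007 0 .05' 12; python3 to.py .535 .1435 .128 86.5
```

```text
time: 18.75
tcp_pos: [0.5307, 0.1422, 0.1326]
eef_rot: [-0.096, -3.133, 0.005]
wrist_force: [0.4, -0.2, -2.4]
gripper_width: 0.0596
grip_force: 15.0
time: 19.0
tcp_pos: [0.5338, 0.1428, 0.1298]
eef_rot: [0.097, 3.14, 0.0]
wrist_force: [0.4, 0.3, -1.7]
gripper_width: 0.0597
grip_force: 12.0
t 19.0 tcp [0.5338 0.1428 0.1298] yaw 86.45466462408366 zaxis [ 0.0001  0.0001 -1.    ] q [-0.6985  0.1862  0.4333  1.8278 -0.0855  1.1457  1.2724]
d [-0.0012  0.0008  0.0018] turn -0.0007912515773693674 rows 0.055469091974109826 0.006330012618954939
```

```bash
python3 jog.py '0 0 .003 0 .05;0 0 .006 0 .05;0 0 .009 0 .05;0 0 .012 0 .05' ; python3 jog.py '0 0 .003 0 .05;0 0 .006 0 .05;0 0 .009 0 .05;0 0 .01 0 .05'; python3 jog.py '0 0 .003 0 .05;0 0 .005 0 .05;0 0 .006 0 .05;0 0 .006 0 .05'
```

```text
time: 19.33
tcp_pos: [0.5328, 0.1432, 0.1177]
eef_rot: [-0.096, -3.139, -0.0]
wrist_force: [-4.3, 0.5, -0.4]
gripper_width: 0.0598
grip_force: 12.0
time: 19.67
tcp_pos: [0.5332, 0.1431, 0.1071]
eef_rot: [-0.096, -3.139, 0.001]
wrist_force: [-3.3, -1.3, -0.8]
gripper_width: 0.0598
grip_force: 12.0
time: 20.0
tcp_pos: [0.5334, 0.1431, 0.1016]
eef_rot: [-0.096, -3.14, 0.001]
wrist_force: [-3.7, -2.0, 0.6]
gripper_width: 0.0592
grip_force: 12.0
```

```bash
python3 jog.py '0 0 .002 0 .05;0 0 .004 0 .05;0 0 .005 0 .05;0 0 .005 0 .05' ; python3 jog.py '0 0 .001 0 .05;0 0 .002 0 .05;0 0 .002 0 .05'
```

```text
time: 20.33
tcp_pos: [0.5333, 0.1431, 0.0974]
eef_rot: [-0.096, -3.139, -0.0]
wrist_force: [-6.2, -2.7, 4.5]
gripper_width: 0.0596
grip_force: 12.0
time: 20.58
tcp_pos: [0.5339, 0.1424, 0.0963]
eef_rot: [0.097, 3.14, -0.001]
wrist_force: [-7.3, -4.0, 8.5]
gripper_width: 0.0593
grip_force: 12.0
```

```bash
python3 - <<'E'
from plant import robot
from h import *
c=robot.camera("scene");cv2.imwrite("pics/r1.png",cv2.resize(c["image"][200:340,320:480,::-1],None,fx=4,fy=4,interpolation=cv2.INTER_CUBIC))
E
```

```text
(no output)
```

View pics/r1.png

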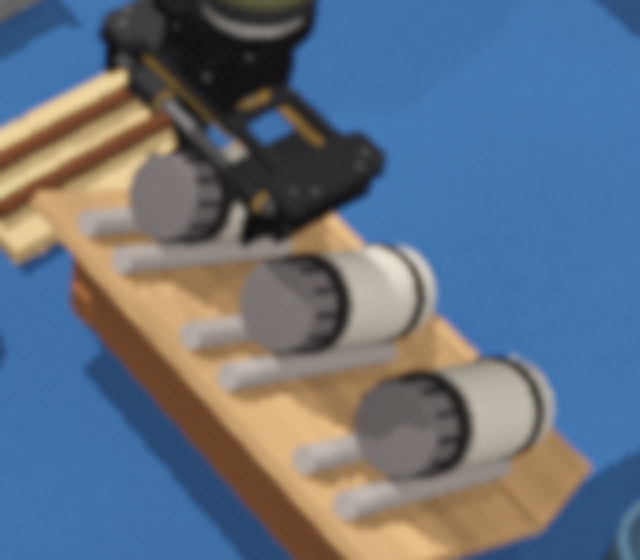

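The crop shows jar_d lying parallel to its neighbours on the right bay's rods, its lid a little up the slope from theirs.

```bash
python3 jog.py '.002 0 0 0 .05;.004 0 .001 0 .05;.006 0 .002 0 .05;.008 0 .0035 0 .05;.008 0 .0035 0 .05' 15; python3 jog.py '.001 0 .0006 0 .05;.002 0 .0012 0 .05;.002 0 .0012 0 .05'; python3 jog.py '.001 0 .0006 0 .05;.002 0 .0012 0 .05;.002 0 .0012 0 .05'
```

```text
time: 21.05
tcp_pos: [0.5292, 0.1432, 0.094]
eef_rot: [0.097, 3.132, 0.002]
wrist_force: [-0.3, -3.5, 8.3]
gripper_width: 0.0598
grip_force: 15.0
time: 21.3
tcp_pos: [0.5277, 0.1433, 0.0931]
eef_rot: [0.097, 3.131, 0.002]
wrist_force: [0.9, -4.0, 8.9]
gripper_width: 0.0595
grip_force: 15.0
time: 21.55
tcp_pos: [0.5259, 0.1434, 0.092]
eef_rot: [0.097, 3.131, 0.002]
wrist_force: [0.6, -4.5, 9.6]
gripper_width: 0.0598
grip_force: 15.0
```

```bash
for i in 1 2; do :; done; python3 jog.py '.001 0 .0003 0 .05;.002 0 .0006 0 .05;.002 0 .0006 0 .05'; python3 jog.py '.001 0 .0003 0 .05;.002 0 .0006 0 .05;.002 0 .0006 0 .05'; python3 jog.py '.001 0 .0003 0 .05;.002 0 .0006 0 .05;.002 0 .0006 0 .05'
```

```text
time: 21.8
tcp_pos: [0.5258, 0.1435, 0.092]
eef_rot: [0.096, 3.127, 0.003]
wrist_force: [5.3, -4.2, 8.4]
gripper_width: 0.0598
grip_force: 15.0
time: 22.05
tcp_pos: [0.5257, 0.1436, 0.092]
eef_rot: [0.096, 3.123, 0.003]
wrist_force: [7.6, -4.2, 7.5]
gripper_width: 0.0596
grip_force: 15.0
time: 22.3
tcp_pos: [0.5256, 0.1436, 0.0921]
eef_rot: [0.096, 3.119, 0.004]
wrist_force: [11.7, -4.8, 6.6]
gripper_width: 0.0597
grip_force: 15.0
```

```bash
python3 jog.py '-.003 0 0 0 .05;-.003 0 0 0 .065;-.003 0 0 0 .087;-.003 0 0 0 .087;-.003 0 -.01 0 .087;-.003 0 -.04 0 .087;-.003 0 -.08 0 .087;-.003 0 -.12 0 .087'; python3 jog.py '.02 .03 -.02 0 .087;.05 .07 -.03 0 .087;.08 .11 -.03 0 .087;.08 .11 -.03 0 .087;.08 .11 -.03 0 .087'; python3 - <<'E'
from plant import robot
from h import *
s=robot.observe();w=robot.camera("wrist");t=robot.camera("top");c=robot.camera("scene");print(s["tcp_pos"],s["wrist_force"])
f=lambda i,k:cv2.resize(i[:,:,::-1],None,fx=k,fy=k,interpolation=cv2.INTER_CUBIC)
a=f(w["image"][120:330,100:500],1);a=cv2.resize(a,(400,300));b=cv2.resize(f(t["image"][195:315,365:450],1),(300,424))
d=cv2.resize(f(c["image"][130:330,220:480],1),(400,300))
L=np.vstack([a,d]);R_=np.zeros((600,300,3),np.uint8);R_[:424]=b
cv2.imwrite("pics/fin.png",np.hstack([L,R_]))
h=hsv(t)
for r in range(222,270,2): print(r,t["image"][r,409:417:3].tolist())
E
```

```text
time: 22.97
tcp_pos: [0.5176, 0.1443, 0.2081]
eef_rot: [-0.095, -3.138, 0.001]
wrist_force: [0.1, 0.9, 1.9]
gripper_width: 0.086
grip_force: 0.0
time: 23.38
tcp_pos: [0.4418, 0.2648, 0.2379]
eef_rot: [-0.08, -3.14, -0.005]
wrist_force: [-0.6, -0.2, -0.0]
gripper_width: 0.0869
grip_force: 0.0
[0.4418 0.2648 0.2379] [-0.5532 -0.2297 -0.0396]
222 [[231, 227, 218], [46, 54, 54], [55, 60, 61]]
224 [[228, 225, 215], [46, 53, 54], [53, 57, 59]]
226 [[226, 221, 210], [48, 55, 57], [51, 55, 58]]
228 [[227, 216, 203], [95, 69, 59], [56, 56, 58]]
230 [[244, 154, 67], [242, 149, 57], [116, 78, 60]]
232 [[171, 144, 130], [162, 144, 131], [145, 140, 138]]
234 [[150, 147, 144], [127, 126, 125], [159, 156, 153]]
236 [[152, 149, 147], [121, 119, 119], [161, 158, 154]]
238 [[151, 148, 145], [117, 117, 116], [162, 158, 156]]
240 [[151, 149, 147], [136, 134, 131], [158, 155, 152]]
242 [[78, 81, 81], [73, 75, 76], [67, 70, 72]]
244 [[60, 64, 64], [61, 65, 65], [63, 66, 68]]
246 [[147, 152, 146], [180, 188, 187], [178, 185, 189]]
248 [[244, 247, 241], [245, 248, 247], [244, 248, 249]]
250 [[245, 248, 242], [245, 248, 248], [246, 248, 250]]
252 [[246, 248, 242], [245, 248, 247], [245, 248, 250]]
254 [[245, 248, 242], [245, 248, 248], [246, 248, 250]]
256 [[245, 248, 241], [246, 248, 247], [245, 248, 249]]
258 [[246, 248, 241], [245, 248, 247], [246, 248, 250]]
260 [[246, 248, 241], [245, 248, 247], [245, 248, 250]]
262 [[245, 248, 240], [245, 248, 247], [245, 248, 249]]
264 [[245, 248, 239], [245, 248, 247], [246, 248, 250]]
266 [[245, 248, 239], [245, 248, 246], [245, 248, 249]]
268 [[245, 248, 238], [246, 248, 247], [245, 248, 250]]
```

View pics/fin.png

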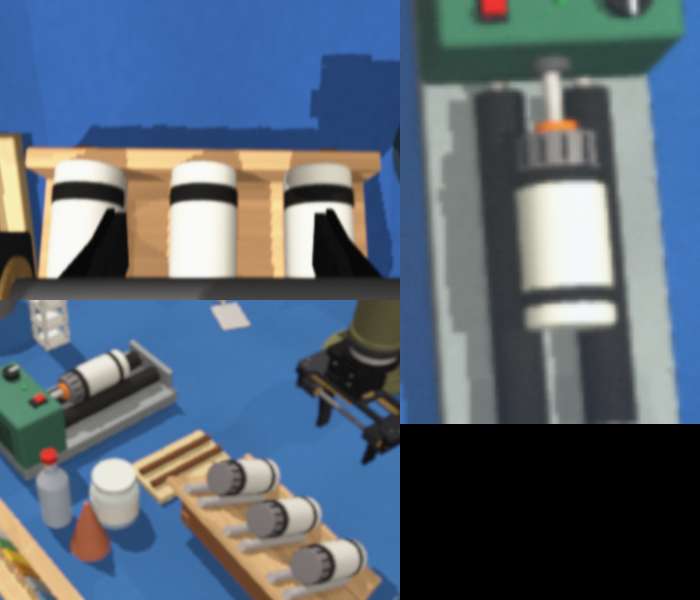

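The composite shows three jars in the rack with their base ends level at the ledge (row ~163, top left). The right panel shows the jar's lid against the orange disc at (557,127), and the rest is empty.

```bash
python3 -c "
from plant import robot
print(robot.job_done())"
```

```text
the job is handed in; nothing more can be done
None
```

The job is handed in: the heavy jar (about 0.8 kg, the first one I hefted, from the right bay) lies on the mill's rollers pushed against the orange stop, and the empty jar went via the wooden rest into that bay against the ledge. I left the other two jars unlifted because only one is charged, and the push force and pictures both indicate contact with the stop.

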